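Key up a bonding fixture and hold its plate flush

TASK

Take the steel spacer key out of its grey stand and slide it, wedge foot down, between the plate and one of the two dark jaws of the bonding fixture: of the two gaps only one is wide enough to let it go all the way down to the base; leave it standing there, within the length of the plate. Then, with the fingers closed, press the sprung plate down until its top is flush with the jaws, and finish while holding it pressed with the fingertips, not touching the key. Leave the small things that lie around where they are.

Things in the scene. Friction and masses are not known exactly. Their poses are not given: they have to be found in the camera images.
- fixture: bonding fixture, fixed: aluminium base 90 (x) x 152 (y) x 10 mm, origin at the centre of its underside at z = 0. Along its y it carries jaw, gap, plate (in the middle), gap, jaw. Jaw tops are 30 mm above the origin, the gaps' floor (top of the base) 10 mm above it; the jaw centres lie 53 mm from the origin along y, one each side. (A microscope stands at the left, y over 0.4, near the arm's start)
- thin_jaw: the narrower of the two fixed dark steel jaws, a block 60 (x) x 20 (y) x 20 (z) mm on the base, on the fixture's +y or -y side, changing from start to start; origin at the centre of its underside. The gap between it and the plate is 13 to 17 mm wide: the one that admits the spacer
- thick_jaw: the wider dark steel jaw, 60 x 36 x 20 mm, on the other side; origin at the centre of its underside. The gap between it and the plate is only 5 to 9 mm
- plate: bright steel plate 60 (x) x 56 (y) x 14 (z) mm on a sprung bed in the middle of the fixture; origin at the centre of its underside (22 mm above the fixture's origin at rest, so its top stands 6 mm proud of the jaws). It has 2 mm of easy sideways play each way along the fixture's y, and moves vertically with the bed; it cannot come off
- bed (a joint): how far the sprung bed with the plate is pressed down, m: 0 at rest (plate 6 mm proud), 0.006 at its stop (plate top flush with the jaw tops). Needs about 4 N to start and 10 N at the stop; it springs back when let go
- spacer: loose steel spacer key, standing upright in the stand: 24 (x) x 14 (y) mm and 70 mm tall (z); its lowest 10 mm taper like a wedge in y from 14 mm to 8 mm at the foot; 0.1 to 0.2 kg. Origin at the centre of its foot. Four fine dark lines ring its upper end. Its y (thickness) goes across the gap
- stand: grey block 60 x 50 x 24 mm, fixed, with a slot 27 x 17 mm and 16 mm deep from above in which the spacer stands, foot 8 mm above the bench; origin at the centre of its underside
- oil_cup: bystander, to be left alone: small dark cup with a red knobbed lid, 26 mm across, 18 mm high; loose; origin at the centre of its underside
- crown_cap: bystander, to be left alone: small black ribbed cap, 22 mm across, 12 mm high; loose; origin at the centre of its underside
- loupe: bystander, to be left alone: black eye loupe, 36 mm across, 32 mm high; loose; origin at the centre of its underside
- putty_tin: bystander, to be left alone: low round tin with green lid, 47 mm across, 20 mm high; loose; origin at the centre of its underside
Things that resemble listed ones, but are neither listed nor needed, are in the scene too. What is shaped like the spacer but brown or red is not meant.

How it is judged:
By the outcome, as a careful person would: the job done as asked, in the order asked, and still so for the second after the job is handed in, while the arm keeps its last pose, push and grip.
It also fails if it takes over 42 s, if anything falls off the work surface, if the arm or the gripper's body presses on something with over 40 N, if the wrist force passes 120 N, or if a joint passes its speed limit or range.

ROBOT

A 7-joint arm with a two-finger parallel gripper is mounted at the origin on a cart in front of the work surface, level with it; the furniture and walls round the work are solid. World frame = base frame: x ahead of the robot, y to its left, z up, the work surface at z = 0. Lengths are in m, angles in rad, forces in N, time in s.
With the tool pointing down it reaches from about 0.4 to 0.85 m from the base axis. Payload 10.4 kg.
Tool frame: the origin (TCP) lies between the finger pads; the fingertips stand 11 mm ahead of it and the grasp point (between the pads) lies 8 mm behind it (bot.tips_ahead is the z of the fingertips in the tool frame, in m); z points along the fingers, y is the line along which they close (so a half turn about z gives the same grasp; the last joint's range is limited). The gripper opens to 85 mm and grips with 20 to 120 N. Pads are 22 mm wide; open, the fingers measure 114 mm over their backs; the gripper's body (76 mm by 85 mm) begins 54 mm behind the grasp point. The pads swing forward as they close: fully open they stand 13 mm farther back than shut.
Start: joints at [-1.191, 0.332, -0.065, 1.46, 0.022, 1.35, -0.088], TCP at [0.245, 0.575, 0.242] pointing down, gripper open.
Joint ranges: [-2.6, 2.6], [-0.5, 2.12], [-1.47, 1.34], [0.16, 2.42], [-1.27, 4.41], [0.06, 2.06], [-2.6, 2.6]. Speed limits (rad/s): [2.22, 2.22, 2.79, 2.79, 3.14, 3.14, 3.14].

INTERFACE

Orientations are given as a rotation vector (axis times angle).
In Python, from bench import bot gives the robot as it stands. Calls block until the motion is done:
- bot.move_ptp(position, orientation): joint-space move of the TCP to a pose.
- bot.move_straight(position, frame=None, velocity=0.15): straight line of the TCP; frame=None keeps the orientation; velocity is the mean speed in m/s.
- bot.move_j(angles): joint-space move.
- bot.open_gripper() and bot.clamp(newtons=None): open the fingers fully, or close them until they stop; newtons is the grip in N (None keeps the last).
- bot.wait(seconds).
- bot.ik(position, orientation): joint angles nearest the present ones, or None.
- bot.read_camera(name): name is "scene" or "top" or "wrist"; returns the picture (400x640x3 uint8, blue, green, red); there is no depth.
- bot.camera_info(name): a dict with "K" (3x3 intrinsics, pixels), "distortion" ([k1, k2, p1, p2, k3] as OpenCV has them; the pictures are not rectified), "camera_from_world" (4x4, takes a point from world to camera coordinates); the wrist camera has in their place "T_tool_cam" (4x4, takes a point from camera to tool coordinates, whose origin is the TCP and whose axes are the flange's). Camera axes: x right, y up, looking along -z (the intrinsics and any distortion apply to the point x, -y, -z); pixel columns grow to the right and rows downward; lengths in m; the calibration is good to about 2 mm. A picture is of the moment at which its call begins: read the wrist's pose just before it. camera_info takes no time and is no camera call.
A pose or a line that the arm cannot do raises bot.IKError and nothing moves.
- bot.hand_in(): hands the job in; it is judged then, once.
Readings, each from a call of its own:
- bot.current_time_s(): time.
- bot.current_joints(): joint angles.
- bot.current_dq(): joint speeds.
- bot.current_joint_efforts(): joint torques, N m.
- bot.current_tcp_pos(): TCP position.
- bot.current_tcp_rot(): TCP orientation.
- bot.current_ft_force(): force on the tool from outside, world axes, zero at the start.
- bot.current_ft_torque(): the same for the moment, N m.
- bot.current_width(): finger opening in m.
- bot.current_finger_force(): force on a finger pad.
Only numpy, scipy, OpenCV 4.12 (cv2) and the standard library are available. Lean on these libraries where they do the work, as an engineer would, in place of code of your own. Each camera call takes 0.05 s, during which the arm holds its last target. There are 200 camera calls.

## Working session

There is one attempt and no reset: what is moved stays moved. The work goes in short steps, each a Python script; the robot and the scene stay as the last script left them, time stands still between calls to the robot, and variables do not carry over. Pictures are saved under pics/ and viewed, at most 10 in all, crops included, and the job is handed in when it is done.

```bash
ls; mkdir -p pics; python3 - <<'E'
from bench import bot
import cv2,numpy as np
for n in ("scene","top"):
    cv2.imwrite(f"pics/{n}0.png",bot.read_camera(n))
    i=bot.camera_info(n); print(n,i["K"],i["distortion"],np.round(i["camera_from_world"],4).tolist())
print(bot.camera_info("wrist"),bot.current_tcp_rot(),bot.tips_ahead,bot.current_width())
E
```

```text
pics
scene [[386.59357051   0.         313.88497479]
 [  0.         386.59357051 202.15409895]
 [  0.           0.           1.        ]] [-0.04251028  0.          0.          0.          0.        ] [[-0.7756, -0.6311, 0.0077, 0.3973], [0.3228, -0.3862, 0.8641, -0.1866], [-0.5424, 0.6727, 0.5032, -0.6344], [0.0, 0.0, 0.0, 1.0]]
top [[404.03345107   0.         309.3143781 ]
 [  0.         404.03345107 197.97449603]
 [  0.           0.           1.        ]] [-0.05752105  0.          0.          0.          0.        ] [[-0.1021, -0.9948, -0.0056, 0.0702], [0.9721, -0.1009, 0.2119, -0.4525], [-0.2114, 0.0162, 0.9773, -0.837], [0.0, 0.0, 0.0, 1.0]]
{'K': array([[318.70310377,   0.        , 318.61448065],
       [  0.        , 318.70310377, 201.07936602],
       [  0.        ,   0.        ,   1.        ]]), 'distortion': array([-0.04786259,  0.        ,  0.        ,  0.        ,  0.        ]), 'T_tool_cam': array([[-8.60869318e-04,  9.48862760e-01,  3.15687696e-01,
         8.15328100e-02],
       [ 9.99999318e-01,  1.06588097e-03, -4.76756079e-04,
        -5.55153927e-04],
       [-7.88861596e-04,  3.15687071e-01, -9.48863031e-01,
        -1.31588791e-01],
       [ 0.00000000e+00,  0.00000000e+00,  0.00000000e+00,
         1.00000000e+00]])} [-6.28403518e-01 -3.07788559e+00  1.96803421e-03] 0.011 0.08515692782343766
```

View pics/scene0.png

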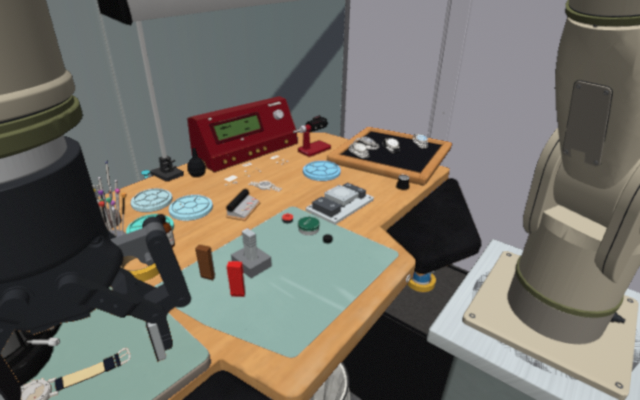

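View pics/top0.png

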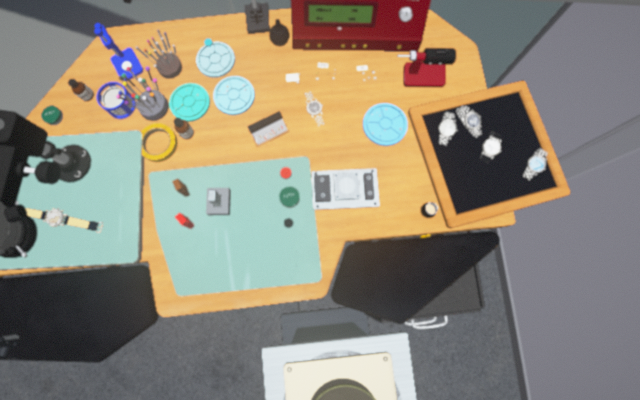

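The scene view shows the key in its stand at about (250,255), with brown (205,262) and red (236,279) decoys beside it and the fixture at (340,200). In the top view the stand is at (218,202), the key's top at about (214,196) and the fixture at (346,189).

```bash
cat > h.py <<'E'
import numpy as np,cv2
from bench import bot
from scipy.spatial.transform import Rotation as R
def cam(name):
    "K,dist,world_from_cam(CV axes)"
    i=bot.camera_info(name); F=np.diag([1,-1,-1,1.])
    if name=="wrist":
        T=np.eye(4);T[:3,:3]=R.from_rotvec(bot.current_tcp_rot()).as_matrix();T[:3,3]=bot.current_tcp_pos()
        W=T@i["T_tool_cam"]@F
    else: W=np.linalg.inv(i["camera_from_world"])@F
    return i["K"],np.array(i["distortion"]),W
def plane(c,px,z):
    K,d,W=c; p=cv2.undistortPoints(np.array(px,float).reshape(-1,1,2),K,d)[:,0]
    r=np.c_[p,np.ones(len(p))]@W[:3,:3].T; o=W[:3,3]
    return o+r*((z-o[2])/r[:,2])[:,None]
def proj(c,P):
    K,d,W=c; V=np.linalg.inv(W)
    return cv2.projectPoints(np.array(P,float).reshape(-1,1,3),cv2.Rodrigues(V[:3,:3])[0],V[:3,3],K,d)[0][:,0]
def down(yaw):
    "tool z down, tool y (closing line) at angle yaw from world x"
    y=np.array([np.cos(yaw),np.sin(yaw),0]);z=np.array([0,0,-1.]);x=np.cross(y,z)
    return R.from_matrix(np.c_[x,y,z]).as_rotvec()
def nearest(p,yaw):
    "of the two equal half turns, the one nearest the present joints"
    q=np.array(bot.current_joints());best=None
    for k in (-1,0,1):
        o=down(yaw+k*np.pi);s=bot.ik(p,o)
        if s is not None:
            e=abs(np.array(s)-q).max()
            if best is None or e<best[0]: best=(e,o,s)
    return best
E
python3 - <<'E'
from h import *
t=cam("top");s=cam("scene")
print("stand top centre",plane(t,[(218,202)],.024),"fixture",plane(t,[(346,189),(313,189),(379,189)],.02),"key top",plane(t,[(214,196)],.078))
print("scene: stand",plane(s,[(251,258)],.024),"fix",plane(s,[(340,200)],.02))
print("brown,red",plane(t,[(180,187),(183,220)],.06), "cap,tin,oil",plane(t,[(289,223),(289,197),(286,173)],.01))
m=bot.read_camera("top");cv2.imwrite("pics/t1.png",np.hstack([cv2.resize(m[165:240,160:240],None,fx=5,fy=5,interpolation=2),cv2.resize(m[160:215,305:385],None,fx=5,fy=5,interpolation=2)[:, :400] if 0 else cv2.resize(m[150:225,305:385],None,fx=5,fy=5,interpolation=2)]))
for y in np.arange(-3.1,3.2,.52):
    pass
E
```

```text
stand top centre [[0.47466881 0.22908408 0.024     ]] fixture [[ 0.47564602 -0.06231672  0.02      ]
 [ 0.48340307  0.01237997  0.02      ]
 [ 0.46789238 -0.13713776  0.02      ]] key top [[0.47618653 0.22530109 0.078     ]]
scene: stand [[0.47240704 0.23528721 0.024     ]] fix [[ 0.47617443 -0.05376004  0.02      ]]
brown,red [[0.50863416 0.30315142 0.06      ]
 [0.43463756 0.29916463 0.06      ]] cap,tin,oil [[0.41278861 0.07429071 0.01      ]
 [0.4727276  0.06877466 0.01      ]
 [0.53029038 0.07049946 0.01      ]]
```

View pics/t1.png

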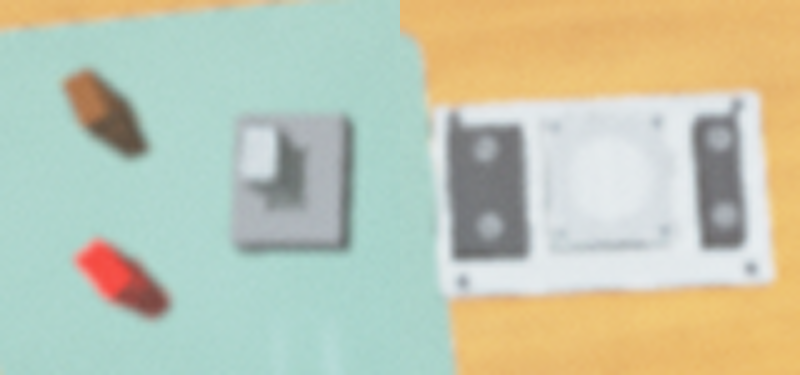

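The crop shows the key's top upright in the stand, its long side roughly along world x. In the fixture the wide jaw is on the left (+y) and the thin jaw on the right (-y, around px 720,180 in the crop). Next I take close-ups with the wrist camera.

```bash
python3 - <<'E'
from h import *
yaw=np.pi/2
print([nearest([.475,.229,.2],yaw)[0], nearest([.475,-.062,.2],yaw)[0]])
bot.move_ptp([.475,.229,.2],nearest([.475,.229,.2],yaw)[1]); print(bot.current_time_s(),bot.current_joints(),bot.current_tcp_pos())
bot.wait(.1)
c=cam("wrist");m=bot.read_camera("wrist");cv2.imwrite("pics/w1.png",m);np.savez("w1",K=c[0],d=c[1],W=c[2])
print(bot.current_ft_force(),proj(c,[(.476,.227,.078),(.475,.229,.024)]))
E
```

```text
[np.float64(1.1433273304610152), np.float64(1.426371919618097)]
1.6917 [-0.67746584  0.14329578  0.15278269  1.78463743 -0.02350644  1.21516654
  1.0541391 ] [0.47465894 0.23020105 0.20008346]
[-0.00423994  0.45505897  0.76895805] [[315.0183591  199.48759559]
 [317.54440611 181.68296024]]
```

View pics/w1.png

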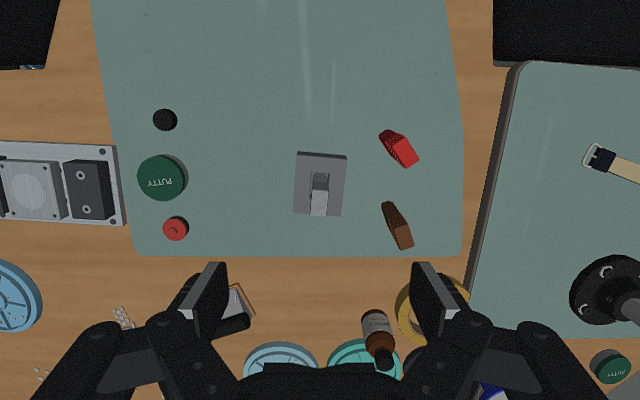

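The wrist view shows the stand at about (320,184), the key's bright top at (319,203), the decoys to the right and the fixture's thick jaw at (88,188). I now measure the key's top, the stand's outline and the fixture.

```bash
python3 - <<'E'
from h import *
z=np.load("w1.npz");c=(z["K"],z["d"],z["W"])
m=cv2.imread("pics/w1.png");h=cv2.cvtColor(m,cv2.COLOR_BGR2HSV)
print("HSV keytop",h[203,319],"keyside",h[184,320],"stand",h[160,305],"mat",h[140,320])
roi=np.zeros(m.shape[:2],np.uint8);roi[140:225,280:360]=255
low=cv2.inRange(h,(0,0,0),(180,40,255))&roi
def rect(mask,zz,n):
    cs=max(cv2.findContours(mask,0,2)[0],key=cv2.contourArea).reshape(-1,2)
    P=plane(c,cs,zz)[:,:2].astype(np.float32)*1000
    r=cv2.minAreaRect(P);print(n,len(cs),r)
    return cs
rect(low,.024,"stand")
top=cv2.inRange(h,(0,0,175),(180,60,255))&roi
rect(top,.078,"keytop")
a=cv2.resize(m[140:225,280:360],None,fx=7,fy=7,interpolation=2)
cv2.imwrite("pics/k1.png",a[:, :560])
E
```

```text
HSV keytop [ 98  16 129] keyside [120   4  66] stand [108  12 106] mat [ 87  43 120]
stand 461 ((480.65765380859375, 233.86093139648438), (86.74263763427734, 70.88597106933594), 10.3735933303833)Traceback (most recent call last):
  File "<stdin>", line 14, in <module>
  File "<stdin>", line 8, in rect
ValueError: max() iterable argument is empty
```

```bash
cat >> h.py <<'E'
def rect(c,mask,zz,n):
    "largest blob of the mask cast on the plane z=zz: centre, sizes (mm), angle"
    mask=cv2.morphologyEx(mask,cv2.MORPH_OPEN,np.ones((3,3),np.uint8))
    cs=max(cv2.findContours(mask,0,2)[0],key=cv2.contourArea).reshape(-1,2)
    r=cv2.minAreaRect(plane(c,cs,zz)[:,:2].astype(np.float32)*1000)
    print(n,len(cs),np.round(np.r_[r[0],r[1],r[2]],1)); return r,cs
E
python3 - <<'E'
from h import *
z=np.load("w1.npz");c=(z["K"],z["d"],z["W"])
m=cv2.imread("pics/w1.png");b=cv2.bilateralFilter(m,9,40,5);h=cv2.cvtColor(b,cv2.COLOR_BGR2HSV)
roi=np.zeros(m.shape[:2],np.uint8);roi[140:225,280:360]=255
print(h[195:216:4,319],h[170,305],h[140,320])
_,cs=rect(c,cv2.inRange(h,(0,0,0),(180,29,255))&roi,.024,"stand")
_,ck=rect(c,cv2.inRange(h,(0,0,135),(180,40,255))&roi,.078,"key")
a=cv2.resize(m,None,fx=7,fy=7,interpolation=2)
cv2.drawContours(a,[cs*7+3],-1,(0,0,255),1);cv2.drawContours(a,[ck*7+3],-1,(0,255,0),1)
cv2.imwrite("pics/k1.png",a[140*7:225*7,280*7:360*7])
E
```

```text
[[102  19 135]
 [102  19 136]
 [101  21 135]
 [101  21 134]
 [101  21 136]
 [ 98  21 134]] [105  14 106] [ 84  44 123]
stand 50 [479.  230.3  50.7  65.9  84.8]
key 25 [475.4 230.6   8.2  17.3  33.5]
```

View pics/k1.png

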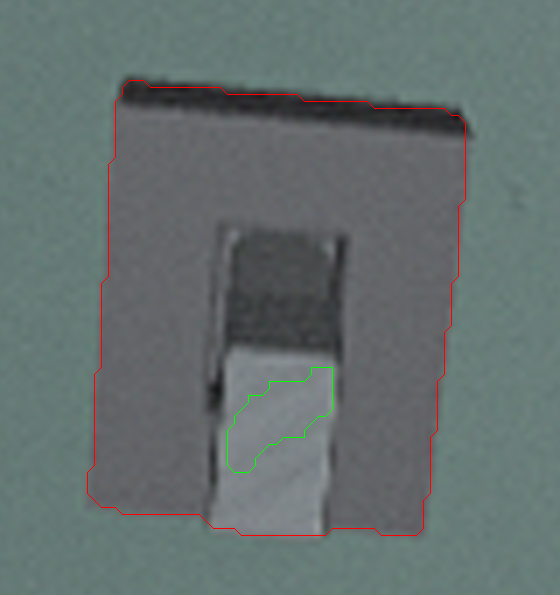

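The crop shows the key top's corners at about (231,346), (336,354), (325,534), (212,518) and the stand top's corners at (121,104), (466,132), (422,534), (88,503). I cast those to their planes.

```bash
python3 - <<'E'
from h import *
z=np.load("w1.npz");c=(z["K"],z["d"],z["W"])
f=lambda a:(np.array(a)-3)/7+[280,140]
for n,q,zz in (("key",[(231,346),(336,354),(325,534),(212,518)],.078),("stand",[(121,104),(466,132),(422,534),(88,503)],.024),("slot",[(222,230),(347,238)],.024)):
    P=plane(c,f(q),zz)[:,:2]*1000; print(n,P.round(1).tolist(),P.mean(0),np.linalg.norm(np.diff(P,axis=0),axis=1))
    if len(P)==4:
        d=P[3]-P[0]+P[2]-P[1]; e=P[0]-P[1]+P[3]-P[2]
        print("long axis deg",np.degrees(np.arctan2(d[1],d[0])),"short",np.degrees(np.arctan2(e[1],e[0])))
print(c[2][:3,3])
E
```

```text
key [[466.9, 225.0], [467.8, 237.4], [490.7, 236.3], [488.6, 222.6]] [478.49203559 230.332008  ] [12.47498583 22.86180906 13.89451641]
long axis deg -4.531253423981825 short -96.6508024081938
stand [[447.6, 208.9], [451.5, 256.9], [511.5, 252.1], [506.6, 202.9]] [479.32205058 230.18141684] [48.13818448 60.14032403 49.43874585]
long axis deg -5.227716642428821 short -95.13806021747517
slot [[465.6, 222.8], [466.7, 240.5]] [466.12430574 231.6464123 ] [17.6974874]
[0.3929207  0.22966914 0.33163792]
```

```bash
python3 - <<'E'
from h import *
p=np.array([.4785,.2303,.0]);yaw=np.radians(84.8)
_,o,_=nearest(p+[0,0,.15],yaw)
bot.move_ptp(p+[0,0,.15],o)
bot.move_straight(p+[0,0,.056],velocity=.12)
print(bot.current_time_s(),bot.current_tcp_pos(),bot.current_ft_force())
bot.clamp(60); bot.wait(.2)
print(bot.current_width(),bot.current_finger_force(),bot.current_ft_force(),bot.current_tcp_pos())
if bot.current_width()<.017 and bot.current_width()>.011:
    bot.move_straight(p+[0,0,.15],velocity=.12)
    c=cam("wrist");m=bot.read_camera("wrist");cv2.imwrite("pics/w2.png",m);np.savez("w2",K=c[0],d=c[1],W=c[2])
    print(bot.current_time_s(),bot.current_width(),bot.current_ft_force())
E
```

```text
3.0917 [0.47911122 0.23060934 0.05693416] [ 0.41165362 -0.36031854  0.85763749]
0.013334080270598918 58.64279508590698 [-0.66245367 -0.00403264  3.7713069 ] [0.47863944 0.23042328 0.05620902]
4.925 0.013421030096026257 [-0.19746955  0.79658832 -1.44434966]
```

View pics/w2.png

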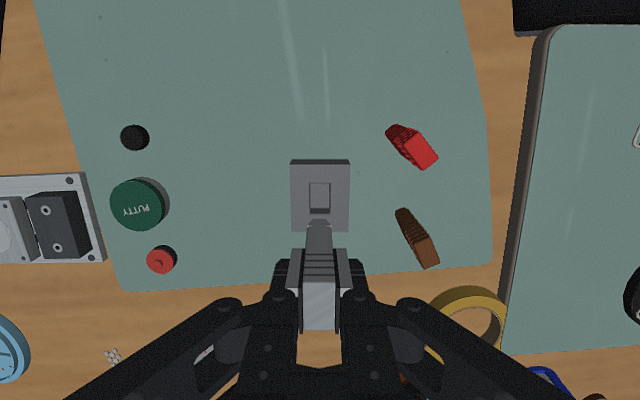

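The key is held upright between the pads (foot at about (319,222)), and the stand's slot is empty at (319,196). Now over to the fixture to measure the wide gap.

```bash
python3 - <<'E'
from h import *
p=np.array([.515,-.096,.16]);o=nearest(p,np.radians(84.5))[1]
bot.move_straight(p,o,velocity=.2); bot.wait(.2)
c=cam("wrist");m=bot.read_camera("wrist");cv2.imwrite("pics/w3.png",m);np.savez("w3",K=c[0],d=c[1],W=c[2])
print(bot.current_time_s(),bot.current_tcp_pos(),bot.current_ft_force(),bot.current_width())
cv2.imwrite("pics/k3.png",cv2.resize(m[90:290,210:410],None,fx=3,fy=3,interpolation=2))
E
```

```text
6.9667 [ 0.51502118 -0.09557331  0.15998993] [-0.53655877 -0.42836386 -2.66969264] 0.013123004302474015
```

View pics/k3.png

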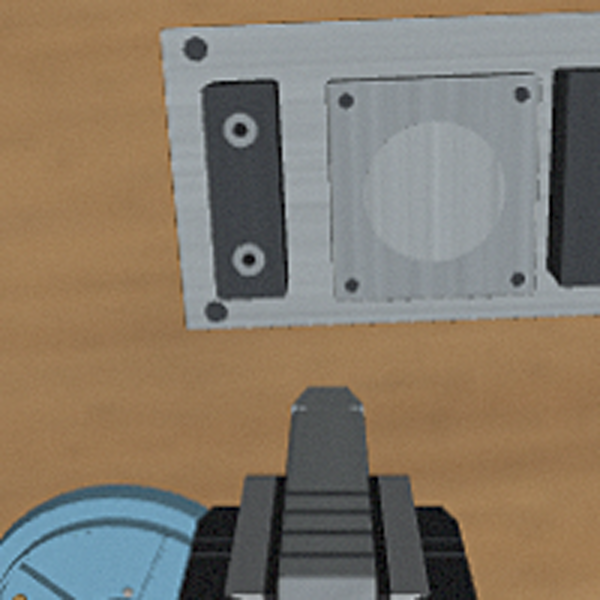

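The crop shows the thin jaw top at (204,88)-(277,80)-(287,292)-(217,298), the plate at (328,80), (537,73), (535,292), (334,300), and the held key with its foot edge at (310..350,387). I cast these.

```bash
python3 - <<'E'
from h import *
z=np.load("w3.npz");c=(z["K"],z["d"],z["W"])
f=lambda a:(np.array(a,float)-1)/3+[210,90]
def ang(v): return np.degrees(np.arctan2(v[1],v[0]))
Q={}
for n,q,zz in (("jaw",[(204,88),(277,80),(287,292),(217,298)],.030),("plate",[(328,80),(537,73),(535,292),(334,300)],.036),("holes",[(346,101),(522,94),(517,279),(351,286)],.036),("base",[(162,30),(188,328)],.010),("baseholes",[(196,48),(216,311)],.010),("screws",[(241,129),(249,260)],.030),("disc",[(434,191)],.036),("thick",[(553,70),(548,272)],.030)):
    P=plane(c,f(q),zz)[:,:2]*1000;Q[n]=P; print(n,P.round(1).tolist(),P.mean(0).round(1),np.linalg.norm(np.diff(P,axis=0),axis=1).round(1))
for n,a,b in (("jaw",0,3),("jaw",1,2),("plate",0,3),("plate",1,2),("base",0,1),("baseholes",0,1),("screws",0,1),("thick",0,1)): print(n,ang(Q[n][b]-Q[n][a]))
for n,a,b in (("plate",1,0),("plate",2,3),("holes",1,0),("holes",2,3)): print(n,ang(Q[n][b]-Q[n][a])+90)
# key foot as seen
T=np.array(bot.current_tcp_pos());zf=.16-.048
P=plane(c,f([(310,387),(350,387)]),zf)*1000;print("foot near edge",P.round(1),"expected centre y",T*1000)
P=plane(c,f([(292,408),(365,408)]),zf+.01)*1000;print("shoulder",P.round(1))
# line image of tool axis check
print(R.from_rotvec(bot.current_tcp_rot()).as_matrix().round(4).tolist())
E
```

```text
jaw [[448.4, -122.2], [448.2, -102.6], [506.7, -106.3], [506.5, -126.3]] [ 477.5 -114.3] [19.6 58.6 20.1]
plate [[449.2, -89.0], [452.5, -34.8], [511.6, -37.1], [508.6, -93.1]] [480.5 -63.5] [54.3 59.2 56. ]
holes [[454.9, -84.9], [457.4, -38.9], [507.4, -42.0], [505.0, -88.0]] [481.2 -63.5] [46.  50.1 46. ]
base [[432.4, -134.5], [520.8, -139.5]] [ 476.6 -137. ] [88.5]
baseholes [[438.3, -125.5], [516.2, -130.1]] [ 477.2 -127.8] [78.1]
screws [[460.1, -113.7], [496.4, -115.9]] [ 478.2 -114.8] [36.4]
disc [[480.8, -63.4]] [480.8 -63.4] []
thick [[452.5, -29.3], [507.9, -32.1]] [480.2 -30.7] [55.5]
jaw -4.076670215666677
jaw -3.6162580811316607
plate -3.8676698575724284
plate -2.241063424866454
base -3.2402584146877382
baseholes -3.325790635908666
screws -3.503587523079571
thick -2.894271009275589
plate -3.470483863266196
plate -3.1158503044794514
holes -3.119384278670637
holes -2.9763897918493143
foot near edge [[504.  -98.1 112. ]
 [504.8 -90.1 112. ]] expected centre y [515.02117615 -95.57330519 159.9899267 ]
shoulder [[ 504.1 -101.4  122. ]
 [ 505.4  -87.5  122. ]]
[[-0.9955, 0.0951, -0.0], [0.0951, 0.9955, 0.0001], [0.0, 0.0001, -1.0]]
```

Measured sizes agree (jaw 20 mm, plate 56 mm, yaw about -3.2°). The gap is about 13 mm now, so the plate must yield by about 1 mm. I hover with the foot just above the plate and check.

```bash
python3 - <<'E'
from h import *
yaw=np.radians(86.8)
p=np.array([.4785,-.0963,.12]);o=nearest(p,yaw)[1]
bot.move_straight(p,o,velocity=.1)
p[2]=.091;bot.move_straight(p,velocity=.1);bot.wait(.2)
c=cam("wrist");m=bot.read_camera("wrist");cv2.imwrite("pics/w4.png",m);np.savez("w4",K=c[0],d=c[1],W=c[2])
print(bot.current_time_s(),bot.current_tcp_pos(),bot.current_ft_force(),bot.current_width())
cv2.imwrite("pics/k4.png",cv2.resize(m[90:240,230:430],None,fx=4,fy=4,interpolation=2))
E
```

```text
8.35 [ 0.47893648 -0.09630345  0.0915852 ] [-0.176134    0.32344932 -1.30937849] 0.013033346821520847
```

View pics/k4.png

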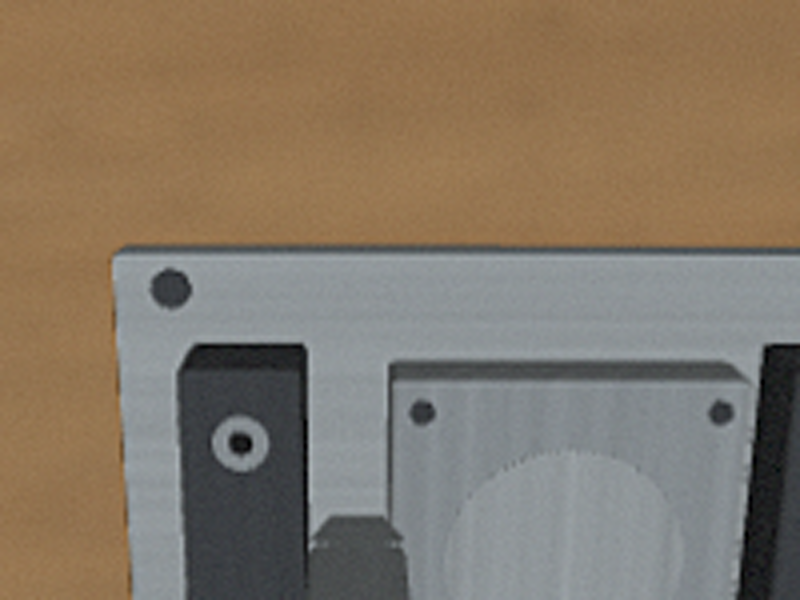

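The crop shows the foot edge at (332..384,517), the jaw's inner edge at x of about 308 and the plate's edge at x of about 392, all in the same row.

```bash
python3 - <<'E'
from h import *
z=np.load("w4.npz");c=(z["K"],z["d"],z["W"])
f=lambda a:(np.array(a,float)-1.5)/4+[230,90]
ey=np.array([.0558,.9984])
for n,q,zz in (("foot",[(332,517),(384,517)],.0435),("shoulder",[(310,543),(404,543)],.0535),("jawin",[(306,372),(308,560)],.03),("jawin as z10",[(306,350),(308,560)],.01),("jawout",[(179,370),(186,595)],.03),("plate",[(390,380),(393,540)],.036),("plateR",[(751,385)],.036),("holes",[(423,412),(721,412)],.036),("screw",[(241,443)],.03)):
    P=plane(c,f(q),zz)[:,:2]*1000; print(n,P.round(1).tolist(),(P@ey).round(1))
print(np.array([478.9,-96.3])@ey)
E
```

```text
foot [[468.3, -99.7], [468.8, -91.8]] [-73.4 -65.5]
shoulder [[468.2, -102.7], [469.0, -89.2]] [-76.4 -62.9]
jawin [[449.1, -102.8], [481.1, -104.7]] [-77.6 -77.7]
jawin as z10 [[450.5, -103.6], [489.7, -106.0]] [-78.3 -78.5]
jawout [[447.6, -122.7], [486.2, -125.4]] [-97.5 -98.1]
plate [[449.5, -89.8], [475.8, -90.6]] [-64.6 -63.9]
plateR [[453.3, -34.6]] [-9.3]
holes [[454.8, -85.0], [457.4, -39.1]] [-59.5 -13.5]
screw [[460.2, -114.0]] [-88.1]
-69.42329999999998
```

Relative to the gap, the foot has about 1 mm of margin to the plate and the body about 1.2 mm to the jaw, as planned. I insert step by step, watching the force.

```bash
python3 - <<'E'
from h import *
p=np.array([.4785,-.0963,.091]);f0=np.array(bot.current_ft_force());log=[]
for z in np.r_[np.arange(.087,.0625,-.003),np.arange(.0615,.0555,-.001)]:
    p[2]=z;bot.move_straight(p,velocity=.06)
    f=np.array(bot.current_ft_force())-f0;t=np.array(bot.current_tcp_pos());log.append(np.round(np.r_[z*1e3,t*1e3,f],1).tolist())
    if f[2]>12 and z<.0595 or abs(f).max()>30: break
print(*log,sep="\n");print(bot.current_time_s(),bot.current_width())
E
```

```text
[87.0, 478.3, -96.3, 86.8, 0.0, -0.8, -0.7]
[84.0, 478.3, -96.3, 83.8, 0.4, -0.7, 0.3]
[81.0, 478.4, -96.3, 80.8, -0.5, -0.1, 0.4]
[78.0, 478.4, -96.3, 77.8, 0.3, 0.0, 0.1]
[75.0, 478.3, -96.3, 74.8, -0.1, 0.2, 0.6]
[72.0, 478.4, -96.3, 71.8, 0.4, -0.8, 0.2]
[69.0, 478.3, -96.2, 68.8, 0.0, -0.1, -0.3]
[66.0, 478.3, -96.3, 65.8, 0.3, 0.7, -0.4]
[63.0, 478.4, -96.3, 62.8, 0.4, -0.6, -0.1]
[61.5, 478.4, -96.3, 61.4, -0.4, -0.2, 0.2]
[60.5, 478.5, -96.3, 60.5, 0.4, -0.2, 0.4]
[59.5, 478.5, -96.3, 59.4, 0.6, -0.4, -0.3]
[58.5, 478.4, -96.3, 58.4, -0.3, -0.2, -0.1]
[57.5, 478.7, -96.4, 58.2, -3.8, 0.4, 10.7]
[56.5, 478.9, -96.4, 58.1, -8.2, 1.3, 24.0]
12.1 0.012909877224256657
```

```bash
python3 - <<'E'
from h import *
p=np.array([.4785,-.0963,.0583]);bot.move_straight(p,velocity=.06)
bot.open_gripper();print(bot.current_width(),bot.current_ft_force())
p[2]=.17;bot.move_straight(p,velocity=.15)
pc=np.array([.481,-.058,.17])
for y in (-3.2,176.8,-183.2):
    s=bot.ik(pc,down(np.radians(y)));print(y,None if s is None else np.round(s,2))
print(np.round(bot.current_joints(),2))
bot.clamp(20);bot.wait(.1)
c=cam("wrist");m=bot.read_camera("wrist");cv2.imwrite("pics/w5.png",m);np.savez("w5",K=c[0],d=c[1],W=c[2])
print(bot.current_time_s(),bot.current_width(),bot.current_ft_force(),bot.current_tcp_pos())
cv2.imwrite("pics/k5.png",cv2.resize(m[100:300,220:420],None,fx=3,fy=3,interpolation=2))
E
```

```text
0.08566944398140862 [-0.24839365  0.15070579 -0.60016563]
-3.2 [-0.4   0.07  0.45  1.94 -0.03  1.14  0.  ]
176.8 None
-183.2 None
[-0.29  0.08  0.41  1.93 -0.04  1.14  1.65]
14.85 7.167997283997876e-06 [-0.07919023  0.74053775  0.00469195] [ 0.47850656 -0.09627281  0.17000755]
```

View pics/k5.png

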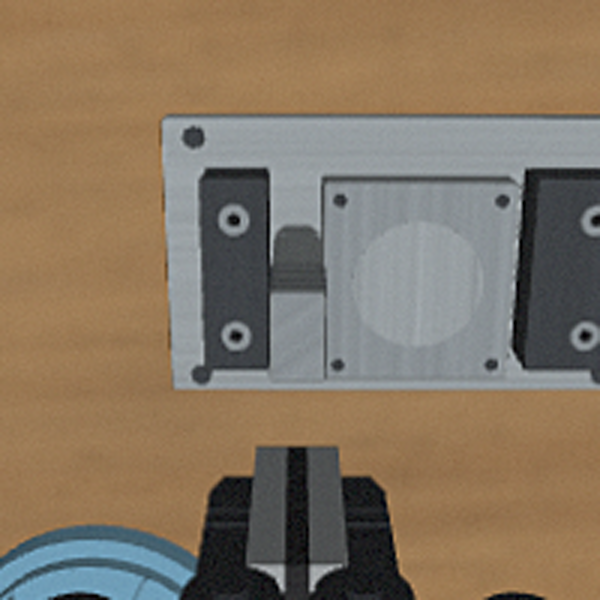

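The key stands fully down in the thin-jaw gap beside the plate (key top at about (297,335) in the crop), and the plate is at (420,280). Now I press the plate with the fingers closed, turned 90° so that the finger linkage stays clear of the key.

```bash
python3 - <<'E'
from h import *
z=np.load("w5.npz");c=(z["K"],z["d"],z["W"])
P=plane(c,(np.array([(340,200),(502,200),(491,364),(337,364)],float)-1)/3+[220,100],.036);C=P.mean(0);print("plate centre",C)
assert abs(C[0]-.481)<.005 and abs(C[1]+.062)<.005
P=plane(c,(np.array([(270,292),(323,292),(323,381),(271,381)],float)-1)/3+[220,100],.080);print("key top",P.round(4).tolist(),P.mean(0))
p=np.array([C[0],C[1]+.006,.17]);o=down(np.radians(-3.2))
bot.move_ptp(p,o)
p[2]=.055;bot.move_straight(p,velocity=.12);bot.wait(.1);f0=np.array(bot.current_ft_force());print(f0)
for z in np.arange(.049,.0365,-.001):
    p[2]=z;bot.move_straight(p,velocity=.04);bot.wait(.05)
    f=np.array(bot.current_ft_force())-f0;t=np.array(bot.current_tcp_pos());print(np.round(np.r_[z*1e3,t*1e3,f],1).tolist())
    if f[2]>19 or abs(f[:2]).max()>15: break
bot.wait(.2);m=bot.read_camera("scene");cv2.imwrite("pics/s6.png",m)
cv2.imwrite("pics/s6c.png",cv2.resize(m[120:240,260:420],None,fx=4,fy=4,interpolation=2))
print(bot.current_time_s(),bot.current_width(),bot.current_ft_force(),bot.current_tcp_pos())
E
```

```text
plate centre [ 0.48111755 -0.0615431   0.036     ]
key top [[0.4671, -0.1025, 0.08], [0.4678, -0.0896, 0.08], [0.4912, -0.0908, 0.08], [0.4905, -0.1038, 0.08]] [ 0.47916265 -0.09668323  0.08      ]
[ 0.59920066 -0.07258864 -0.10149044]
[49.0, 481.0, -55.5, 48.9, -0.5, 0.2, -0.5]
[48.0, 481.1, -55.5, 48.0, -0.6, -0.8, 0.6]
[47.0, 481.3, -55.5, 47.2, -0.4, -0.2, 2.2]
[46.0, 481.3, -55.6, 46.2, -1.3, 0.6, 5.2]
[45.0, 481.3, -55.6, 45.2, -1.8, 0.2, 5.7]
[44.0, 481.3, -55.5, 44.3, -2.9, 0.0, 7.5]
[43.0, 481.3, -55.5, 43.4, -2.1, 0.2, 7.7]
[42.0, 481.4, -55.5, 42.4, -2.1, 0.9, 9.1]
[41.0, 481.4, -55.5, 41.5, -2.8, 0.6, 10.4]
[40.0, 481.5, -55.5, 41.0, -5.4, -0.8, 17.6]
[39.0, 481.6, -55.5, 40.7, -11.3, 0.6, 29.1]
21.125 9.555636317584631e-05 [-9.34917921  0.78287645 29.78809102] [ 0.4816101  -0.05554801  0.04075174]
```

View pics/s6c.png

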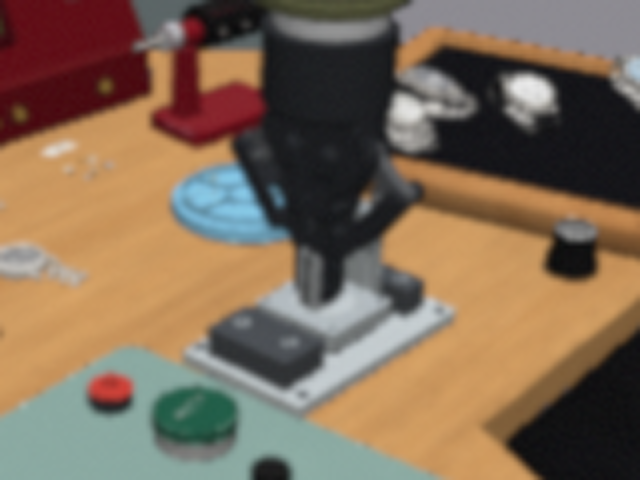

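The picture shows the closed fingertips on the flush plate, the key upright behind them next to the thin jaw, and the bystanders untouched. The force jumped at the bed's stop (TCP z of about 0.041), so I ease the push a little and hand in.

```bash
python3 - <<'E'
from h import *
bot.move_straight([.4811,-.0555,.0396],velocity=.02);bot.wait(.3)
print(bot.current_ft_force(),bot.current_tcp_pos(),bot.current_time_s())
print(bot.hand_in())
E
```

```text
[-8.04375839  0.39751251 22.45033222] [ 0.48150795 -0.05553863  0.04085837] 21.675
the job is handed in; nothing more can be done
None
```

I handed the job in at 21.7 s: the spacer key stands fully down in the thin-jaw gap, and the closed fingertips hold the plate at its stop with about 22 N, clear of the key and the bystanders.

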